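Set the odd option lever with the stylus

TASK

On the valuer's desk, one of the six small white levers on the scale's option switch box leans the opposite way to the other five. Take the stylus from its forked stand and use it, not your fingers, to push that lever fully over so that all six lean the same way, leaving the other five as they are. Then hang the stylus back by its collar in the stand's fork, upright behind the small lips, and disturb nothing else on the desk.

Things in the scene. Friction and masses are not known exactly. Their poses are not given: they have to be found in the camera images.
- bank: Grey plastic option switch box fixed to the desk, 85 x 165 x 45 mm high. Origin: centre of its underside. Its y axis runs along the row of six levers, its x axis across the row (x points away from the robot at yaw 0; its yaw stays within 0.5 rad). The row is on the middle of the flat top face; each lever swings in the bank's x direction.
- stylus: The setting stylus, 148 mm long, 45 g, round all over. Origin: centre of the underside of its steel collar (22 mm diameter, 8 mm thick); z runs up along it. Below the origin is a steel shaft, 8 mm diameter, 90 mm long, its last 18 mm tapering to a 5 mm flat tip at z = -90 mm. Above the collar is a black round grip, 14 mm diameter, from z = 8 to z = 58 mm. It starts hanging upright by its collar in the stand's fork, and turns freely there.
- stand: Fixed stand: dark base 95 x 85 x 12 mm, a post at its +x side and, 120 mm above the desk, a flat aluminium fork 34 mm wide pointing to the stand's -x, 8 mm thick, with a 13 mm wide slot open to -x. A 3 mm high lip crosses each prong's end, 21.5 mm from the origin to -x. Nothing stands higher than 123 mm. Origin: centre of the base's underside. Its yaw stays within 0.5 rad.
- seat (a point): Where the stylus hangs: on the stand's fork, at (-4, 0, 120) mm in the stand's frame, the place of the stylus's origin when home. The slot runs from 9 mm behind it (+x) to its open end 19 mm in front (-x).
- lever_a (a joint): Angle of the lever that is set against the other five: a white plastic blade 5 mm thick, 12 mm wide (along the row), 22 mm tall above its pivot, 20 mm from lever to lever. 0 = upright, +0.4 rad = leaning fully to the bank's +x (away from the robot), -0.4 rad = fully to -x (hard stops at both ends). It stays where it is left; a sideways push of about 1 N near its top moves it. The letters do not tell the order in the row: it is mixed each time.
- lever_a_pivot (a point): Pivot of lever_a: on its hinge axis in the middle of its width, at the bank's top face, 45 mm above the desk. It turns with the lever.
- lever_b (a joint): Angle of one of the five levers that agree: a white plastic blade 5 mm thick, 12 mm wide (along the row), 22 mm tall above its pivot, 20 mm from lever to lever. 0 = upright, +0.4 rad = leaning fully to the bank's +x (away from the robot), -0.4 rad = fully to -x (hard stops at both ends). It stays where it is left; a sideways push of about 1 N near its top moves it. The letters do not tell the order in the row: it is mixed each time.
- lever_b_pivot (a point): Pivot of lever_b: on its hinge axis in the middle of its width, at the bank's top face, 45 mm above the desk. It turns with the lever.
- lever_c (a joint): Angle of one of the five levers that agree: a white plastic blade 5 mm thick, 12 mm wide (along the row), 22 mm tall above its pivot, 20 mm from lever to lever. 0 = upright, +0.4 rad = leaning fully to the bank's +x (away from the robot), -0.4 rad = fully to -x (hard stops at both ends). It stays where it is left; a sideways push of about 1 N near its top moves it. The letters do not tell the order in the row: it is mixed each time.
- lever_c_pivot (a point): Pivot of lever_c: on its hinge axis in the middle of its width, at the bank's top face, 45 mm above the desk. It turns with the lever.
- lever_d (a joint): Angle of one of the five levers that agree: a white plastic blade 5 mm thick, 12 mm wide (along the row), 22 mm tall above its pivot, 20 mm from lever to lever. 0 = upright, +0.4 rad = leaning fully to the bank's +x (away from the robot), -0.4 rad = fully to -x (hard stops at both ends). It stays where it is left; a sideways push of about 1 N near its top moves it. The letters do not tell the order in the row: it is mixed each time.
- lever_d_pivot (a point): Pivot of lever_d: on its hinge axis in the middle of its width, at the bank's top face, 45 mm above the desk. It turns with the lever.
- lever_e (a joint): Angle of one of the five levers that agree: a white plastic blade 5 mm thick, 12 mm wide (along the row), 22 mm tall above its pivot, 20 mm from lever to lever. 0 = upright, +0.4 rad = leaning fully to the bank's +x (away from the robot), -0.4 rad = fully to -x (hard stops at both ends). It stays where it is left; a sideways push of about 1 N near its top moves it. The letters do not tell the order in the row: it is mixed each time.
- lever_e_pivot (a point): Pivot of lever_e: on its hinge axis in the middle of its width, at the bank's top face, 45 mm above the desk. It turns with the lever.
- lever_f (a joint): Angle of one of the five levers that agree: a white plastic blade 5 mm thick, 12 mm wide (along the row), 22 mm tall above its pivot, 20 mm from lever to lever. 0 = upright, +0.4 rad = leaning fully to the bank's +x (away from the robot), -0.4 rad = fully to -x (hard stops at both ends). It stays where it is left; a sideways push of about 1 N near its top moves it. The letters do not tell the order in the row: it is mixed each time.
- lever_f_pivot (a point): Pivot of lever_f: on its hinge axis in the middle of its width, at the bank's top face, 45 mm above the desk. It turns with the lever.
- loupe: Bystander: metal folding loupe, 38 mm round head with a 75 mm handle to its -x, 12 mm high. Origin under the head.
- coin: Bystander: coin in a clear capsule, 38 mm diameter, 6 mm high. Origin: centre of its underside.
- bar: Bystander: small metal bar 50 x 29 x 9 mm. Origin: centre of its underside.
- caliper: Bystander: calliper lying flat, 200 mm long along its y, jaws to its -x, 13 mm high. Origin under the beam's middle.
- calculator: Bystander: black calculator 120 x 75 x 14 mm. Origin: centre of its underside.

How it is judged (in metres and radians):
On the way, in this order (a step that is already met when the one before it is completed fails the run):
1. the stylus is out of its stand (distance between stylus and seat above 0.06 m), for 0.1 s.
2. the odd lever is over with the others, pushed by the stylus (value of joint lever_a above 0.32 rad and contact force between stylus and lever_a above 0.05 N).
At the end, for the whole second after the job is handed in: All six levers lean to the bank's +x by more than 0.32 rad (of 0.40). The stylus hangs in the fork, its collar resting on the prongs: origin within 8 mm horizontally and 3 mm in height of the seat, within 0.12 rad of upright, at rest (under 0.03 m/s) (value of joint each of lever_a, lever_b, lever_c, lever_d, lever_e, lever_f above 0.32 rad and horizontal distance between stylus and seat below 0.008 m and z of stylus in the frame of seat between -0.003 and 0.003 m and angle between stylus's own z axis and vertical below 0.12 rad and linear speed of stylus below 0.03 m/s); the robot touches nothing.
It fails at once if one of the five other levers is moved off its side (value of joint any of lever_b, lever_c, lever_d, lever_e, lever_f below 0.25 rad).
It fails at once if a lever is touched by the gripper instead of the stylus (contact force between any of the fingers, the arm and lever_a above 0.5 N or contact force between any of the fingers, the arm and lever_b above 0.5 N or contact force between any of the fingers, the arm and lever_c above 0.5 N or contact force between any of the fingers, the arm and lever_d above 0.5 N or contact force between any of the fingers, the arm and lever_e above 0.5 N or contact force between any of the fingers, the arm and lever_f above 0.5 N).
It fails at once if a bystander (loupe, coin, bar, calliper, calculator) is moved more than 15 mm (distance of any of loupe, coin, bar, caliper, calculator from where it was at the start of the episode above 0.015 m).
It also fails if it takes over 45 s, if anything falls off the work surface, if the arm or the gripper's body presses on something with over 40 N, if the wrist force passes 120 N, or if a joint passes its speed limit or range.

ROBOT

A 6-joint arm with a two-finger parallel gripper is mounted at the origin on the work surface. World frame = base frame: x ahead of the robot, y to its left, z up, the work surface at z = 0. Lengths are in mm, angles in rad, forces in N, time in s.
With the tool pointing down it reaches from about 275 to 1000 mm from the base axis. Payload 8.4 kg.
Tool frame: the origin (TCP) lies at the very end of the fingers, on their centre line; the grasp point (between the pads) lies 19 mm behind it; z points along the fingers, y is the direction in which the jaws open and shut (so a half turn about z gives the same grasp; the last joint's range is limited). The gripper opens to 85 mm and grips with 20 to 120 N. Pads are 22 mm wide; open, the fingers measure 114 mm over their backs; the gripper's body (76 mm by 85 mm) begins 54 mm behind the grasp point. The pads swing forward as they close: fully open they stand 13 mm farther back than shut.
Start: joints at [-1.275, 0.353, 1.633, -0, 1.155, -0.002], TCP at [183.384, -597.493, 193.181] pointing down, gripper open.
Joint ranges: [-2.63, 2.63], [-0.92, 2.1], [0.06, 2.66], [-1.3, 4.44], [0, 2.69], [-3.02, 3.02]. Speed limits (rad/s): [2.22, 2.22, 2.79, 3.14, 3.14, 3.14].

INTERFACE

Orientations are given as [roll, pitch, yaw] about the fixed x, y, z axes, in that order (R = Rz(yaw) Ry(pitch) Rx(roll)).
In Python, from rig import readout, grab_frame, calibration, r gives the robot as it stands. The module is installed in compiled form; this text tells all that it offers.
- The arm moves only by the tool play_rows, never from a script. Its argument "rows" is a list of rows, each a list of 3 entries, a list of its own where there are three numbers: the closure in counts, from 0 (fully open) to 255 (shut), then the shift along the tool's x, y, z in cm, then the turn, a rotation vector about the tool's x, y, z in rad. In form: [[gripper, [dx, dy, dz], [rx, ry, rz]], ...]. A call has 1 to 12 rows; each row is the pose to reach, as a shift and turn from the pose commanded when the call began, along the tool's axes at that moment; what a row does not reach only later rows make up. A row lasts 1/12 s, in which the tool goes at most 41.7 mm and 7.16 degrees, less where a joint would pass 70% of its speed; a pose out of reach is approached as far as the arm can. A call with a gripper value outside its range is refused whole. The fingers move at their own pace and stop on an object; "squeeze" is the grip in N (left out, the last holds). Time passes only in rows, so rows that repeat a pose let the fingers close. It gives the time, the measured TCP pose, the force and the opening at its end, in the units of the state.
- readout.sense(): the state, without advancing time (a new reading comes with each control period).
- grab_frame(name): name is "side" or "top" or "wrist"; returns (picture, depth): 480x640x3 uint8, red, green, blue; 480x640 float32, mm along the optical axis (not along the pixel's ray), 0 where there is no reading.
- calibration(name): a dict with "vfov" (degrees; the focal length in pixels is half the picture's height over the tangent of half this angle, whatever the lens; pixels are square), "cx", "cy" (the principal point, pixels), "cam_to_world" (4x4, takes a point from camera to world coordinates). Camera axes: x right, y down, z forward; pixel columns grow to the right and rows downward; lengths in mm; the calibration is good to about 2 mm. A picture is of the moment at which its call begins: read the wrist's pose just before it. calibration takes no time and is no camera call; for the wrist camera it gives the pose at the moment of the call.
- r.sign_off(): hands the job in, once; it reports no verdict.
The state is a dict: "clock": time; "qpos": joint angles; "qvel": joint speeds; "joint_efforts": joint torques, N m; "eef_pos": TCP position; "tcp_rot": TCP orientation; "contact_force": force on the tool from outside, world axes, zero at the start; "wrist_torque": the same for the moment, N m; "opening": opening from 0.0 (shut) to 1.0 (fully open).
Only numpy, scipy, OpenCV 4.12 (cv2) and the standard library are available. Lean on these libraries where they do the work, as an engineer would, in place of code of your own. Each camera call takes 0.05 s, during which the arm holds its last target.

## Working session

There is one attempt and no reset: what is moved stays moved. The work goes in short steps, Python scripts to look and compute and a tool call to move; the robot and the scene stay as the last step left them, time stands still between calls to the robot, and variables do not carry over. Pictures are saved under pics/ and viewed, and the job is handed in when it is done.

Besides the shell and the picture viewer there is one more tool, called after "Emit:" as name(argument=value, ...), one argument or row to a line, values as JSON. play_rows: Moves the arm, as the interface text tells. Its arguments: {"type":"object","properties":{"rows":{"type":"array"},"squeeze":{"type":"number"}},"required":["rows"]}

```bash
ls; mkdir -p pics; python3 - <<'E'
from rig import readout, grab_frame, calibration, r
import cv2,numpy as np
print(readout.sense())
for n in ["side","top","wrist"]:
    c=calibration(n);p,d=grab_frame(n)
    print(n,c["vfov"],c["cx"],c["cy"],np.round(c["cam_to_world"],3).tolist())
    cv2.imwrite(f"pics/{n}0.png",p[:,:,::-1]); np.save(f"pics/{n}0_d.npy",d)
E
```

```text
pics
{'clock': 0.0, 'qpos': array([-1.27540654e+00,  3.53669306e-01,  1.63414403e+00, -6.63063725e-06,
        1.15522209e+00, -2.43401905e-03]), 'qvel': array([ 1.30448160e-03,  5.79960513e-04,  1.32562584e-04, -7.25161158e-04,
       -3.18018717e-04,  4.03095542e-05]), 'joint_efforts': array([ 4.55151181e-03, -6.05246258e+01, -3.42065442e+01,  1.99452993e-04,
        9.06484143e-03,  3.54346321e-05]), 'eef_pos': array([ 183.21884633, -596.97041723,  192.44428541]), 'tcp_rot': array([-3.14014987e+00,  2.55064780e-06,  2.97826492e-01]), 'contact_force': array([ 0.50449512, -0.04721281, -0.0477016 ]), 'wrist_torque': array([ 0.03523552, -0.03028898, -0.00688148]), 'opening': 1.0022829293841893}
side 46.26080803327075 316.67521396284 240.34428331324122 [[-0.989, -0.094, 0.113, 404.314], [-0.145, 0.511, -0.847, 1173.58], [0.022, -0.854, -0.519, 788.717], [0.0, 0.0, 0.0, 1.0]]
top 55.65777891908879 316.778874046098 232.80736281592334 [[-0.013, -0.997, 0.073, 524.239], [-1.0, 0.013, 0.0, 24.582], [-0.001, -0.073, -0.997, 1030.071], [0.0, 0.0, 0.0, 1.0]]
wrist 65.67686308297449 319.98828942627495 237.9758837658581 [[0.294, -0.903, -0.315, 264.822], [-0.956, -0.278, -0.096, -572.517], [-0.0, 0.329, -0.944, 372.209], [0.0, 0.0, 0.0, 1.0]]
```

View pics/side0.png

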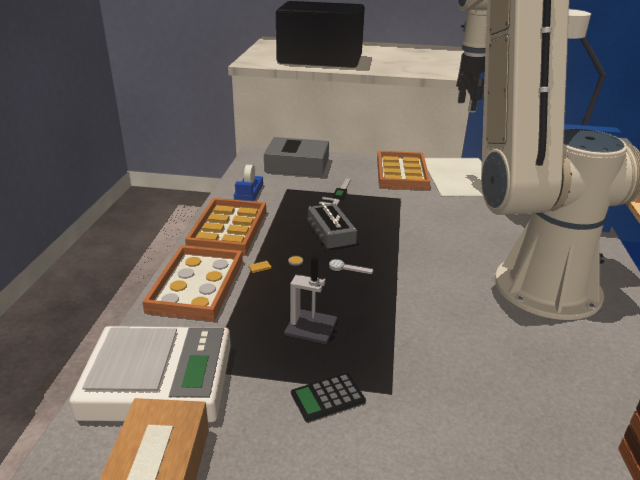

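View pics/top0.png

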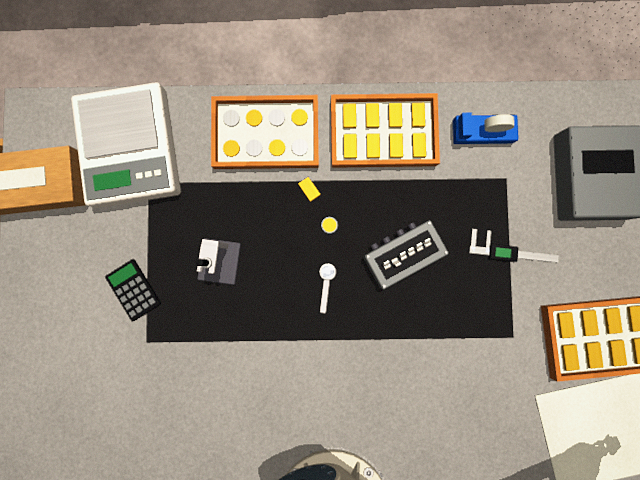

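View pics/wrist0.png

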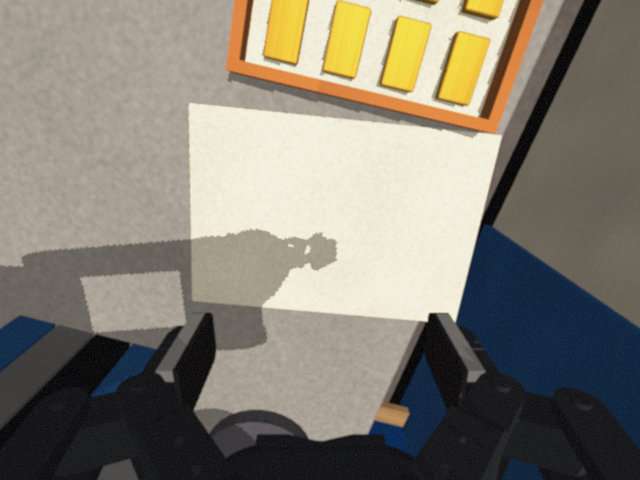

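```bash
cat > h.py <<'E'
import numpy as np,cv2
from rig import readout, grab_frame, calibration, r
def K(c): return 240/np.tan(np.radians(c["vfov"]/2))
def ray(c,u,v,z):
    f=K(c);M=c["cam_to_world"];d=M[:3,:3]@np.array([(u-c["cx"])/f,(v-c["cy"])/f,1]);o=M[:3,3]
    return o+d*(z-o[2])/d[2]
def cloud(c,d):
    f=K(c);M=c["cam_to_world"];v,u=np.mgrid[:480,:640]
    P=np.stack([(u-c["cx"])/f*d,(v-c["cy"])/f*d,d],-1)
    return P@M[:3,:3].T+M[:3,3]
def proj(c,P):
    M=np.linalg.inv(c["cam_to_world"]);q=M[:3,:3]@np.array(P,float)+M[:3,3];f=K(c)
    return q[:2]/q[2]*f+[c["cx"],c["cy"]]
E
python3 - <<'E'
from h import *
d=np.load('pics/top0_d.npy');c=calibration('top');P=cloud(c,d)
im=cv2.imread('pics/top0.png')
a=cv2.resize(im[210:300,355:455],None,fx=4,fy=4,interpolation=cv2.INTER_CUBIC)
b=cv2.resize(im[225:295,185:255],None,fx=5,fy=5,interpolation=cv2.INTER_CUBIC)
o=np.zeros((360,800,3),np.uint8);o[:360,:400]=a;o[:350,400:750]=b
cv2.imwrite('pics/zoom0.png',o)
print(ray(c,405,255,45),ray(c,215,262,0))
# bank top by height
for nm,(r0,r1,c0,c1),lo,hi in [("bank",(210,300,355,455),41,50),("fork",(225,295,185,255),115,127),("base",(225,295,185,255),8,20),("grip",(225,295,185,255),150,200)]:
    m=np.zeros(d.shape,np.uint8);z=P[...,2];m[r0:r1,c0:c1]=((z>lo)&(z<hi))[r0:r1,c0:c1]
    pts=P[m>0];rect=cv2.minAreaRect(pts[:,:2].astype(np.float32));print(nm,m.sum(),np.round(pts.mean(0),1),[np.round(x,1) for x in rect], np.median(pts[:,2]))
E
```

```text
[ 545.97829066 -165.57772068   45.        ] [536.60017423 255.74874753   0.        ]
bank 2666 [ 548.2 -167.5   44.8] [array([ 548.3, -168.2]), array([ 84.8, 164.7]), np.float64(27.7)] 44.7310775458011
fork 445 [552.6 242.6 119.9] [array([548.6, 244.5]), array([34.9, 64.8]), np.float64(82.3)] 119.68972950400621
base 1007 [530.9 235.1  11.4] [array([539.4, 245.8]), array([84.7, 95. ]), np.float64(81.7)] 11.343812444847686
grip 65 [535.  244.4 172.4] [array([535. , 245.7]), array([11.6, 12.1]), np.float64(0.3)] 176.5799867304695
```

View pics/zoom0.png

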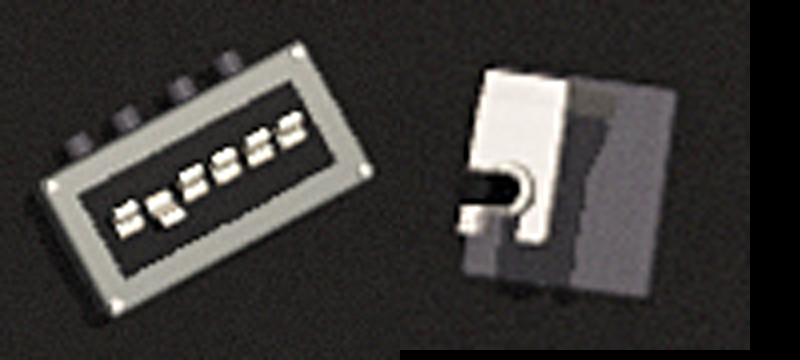

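```bash
cat >> h.py <<'E'
from scipy.spatial.transform import Rotation as R
def plan(P,yaw=2.054,src=None):
    s=readout.sense(); p=np.array(src[0]) if src else s["eef_pos"]; rot=R.from_euler('xyz',src[1] if src else s["tcp_rot"])
    tgt=R.from_euler('xyz',[np.pi,0,yaw])
    print("t",round(s["clock"],2),"pos",np.round(s["eef_pos"],1),"rot",np.round(s["tcp_rot"],4),"F",np.round(s["contact_force"],1),"op",round(s["opening"],3))
    print("shift cm",np.round(rot.inv().apply(np.array(P)-p)/10,3),"turn",np.round((rot.inv()*tgt).as_rotvec(),4))
E
python3 -c "
from h import *
plan([535.2,246,240])"
```

```text
t 0.15 pos [ 183.3 -597.1  192.6] rot [-3.1405  0.      0.2978] F [-1.   0.3 -0.5] op 1.0
shift cm [ 58.383 -70.278  -4.661] turn [-8.0000e-04 -1.0000e-03 -1.7562e+00]
```

Emit:
play_rows(
  rows=[
    [0,[0,0,-4.7],[0,0,-0.1]],
    [0,[58.4,-70.3,-4.7],[0,0,-1.756]],
    [0,[58.4,-70.3,-4.7],[0,0,-1.756]],
    [0,[58.4,-70.3,-4.7],[0,0,-1.756]],
    [0,[58.4,-70.3,-4.7],[0,0,-1.756]],
    [0,[58.4,-70.3,-4.7],[0,0,-1.756]],
    [0,[58.4,-70.3,-4.7],[0,0,-1.756]],
    [0,[58.4,-70.3,-4.7],[0,0,-1.756]],
    [0,[58.4,-70.3,-4.7],[0,0,-1.756]],
    [0,[58.4,-70.3,-4.7],[0,0,-1.756]],
    [0,[58.4,-70.3,-4.7],[0,0,-1.756]],
    [0,[58.4,-70.3,-4.7],[0,0,-1.756]],
  ],
  squeeze=40,
)

```text
clock: 1.15
eef_pos: [360.0, -172.6, 237.6]
tcp_rot: [3.141, 0.0, 1.779]
contact_force: [0.5, 0.3, -0.5]
opening: 0.997
```

```bash
python3 -c "
from h import *
plan([535.2,246,240])"
```

```text
t 1.15 pos [ 360.  -172.6  237.6] rot [3.1412e+00 3.0000e-04 1.7785e+00] F [ 0.5  0.3 -0.5] op 0.997
shift cm [37.349 25.775 -0.235] turn [ 0.0004  0.0003 -0.2755]
```

Emit:
play_rows(
  rows=[
    [0,[35,24,-0.2],[0,0,-0.24]],
    [0,[35,24,-0.2],[0,0,-0.24]],
    [0,[35,24,-0.2],[0,0,-0.24]],
    [0,[35,24,-0.2],[0,0,-0.24]],
    [0,[35,24,-0.2],[0,0,-0.24]],
    [0,[35,24,-0.2],[0,0,-0.24]],
    [0,[35,24,-0.2],[0,0,-0.24]],
    [0,[35,24,-0.2],[0,0,-0.24]],
    [0,[35,24,-0.2],[0,0,-0.24]],
    [0,[35,24,-0.2],[0,0,-0.24]],
    [0,[35,24,-0.2],[0,0,-0.24]],
    [0,[35,24,-0.2],[0,0,-0.24]],
  ],
)

```text
clock: 2.15
eef_pos: [525.3, 219.0, 238.8]
tcp_rot: [-3.141, -0.0, 2.016]
contact_force: [-0.7, -0.2, 0.2]
opening: 1.002
```

```bash
python3 -c "
from h import *
plan([535.2,246,240])"
```

```text
t 2.15 pos [525.3 219.  238.8] rot [-3.1411e+00 -3.0000e-04  2.0158e+00] F [-0.7 -0.2  0.2] op 1.002
shift cm [ 2.009  2.06  -0.118] turn [-0.0005 -0.0004 -0.0382]
```

Emit:
play_rows(
  rows=[
    [0,[2.0,2.05,0],[0,0,-0.038]],
    [0,[2.0,2.05,0],[0,0,-0.038]],
    [0,[2.0,2.05,0],[0,0,-0.038]],
    [0,[2.0,2.05,0],[0,0,-0.038]],
  ],
)

```text
clock: 2.48
eef_pos: [534.2, 242.1, 239.3]
tcp_rot: [-3.14, 0.0, 2.05]
contact_force: [-0.1, -0.1, 0.1]
opening: 1.0
```

```bash
python3 - <<'E'
from h import *
plan([535.2,246,140])
c=calibration('wrist');p,d=grab_frame('wrist');cv2.imwrite('pics/w1.png',p[:,:,::-1])
P=cloud(c,d);z=P[...,2]
for lo,hi in [(173,183),(116,124),(5,16)]:
    m=(z>lo)&(z<hi)&(np.hypot(P[...,0]-537,P[...,1]-246)<75)
    q=P[m]
    if len(q)>10: print(lo,m.sum(),np.round(q.mean(0),1),cv2.minAreaRect(q[:,:2].astype(np.float32)))
for h in (178,128,120): print(proj(c,[535.2,246,h]))
E
```

```text
t 2.48 pos [534.2 242.1 239.3] rot [-3.1404e+00  3.0000e-04  2.0500e+00] F [-0.1 -0.1  0.1] op 1.0
shift cm [0.306 0.284 9.927] turn [-0.0011  0.0003 -0.004 ]
173 318 [534.3 247.3 176.7] ((534.4633178710938, 246.92041015625), (13.101980209350586, 13.640069007873535), 27.815553665161133)
116 2123 [551.9 246.3 119.1] ((547.7875366210938, 244.77182006835938), (34.251441955566406, 64.82170104980469), 81.57955932617188)
5 4431 [529.  257.6  10.7] ((538.55859375, 246.08387756347656), (85.02074432373047, 95.19153594970703), 81.55671691894531)
[323.83976271 234.44217678]
[323.31261914 214.64321198]
[323.24321192 212.03634869]
```

View pics/w1.png

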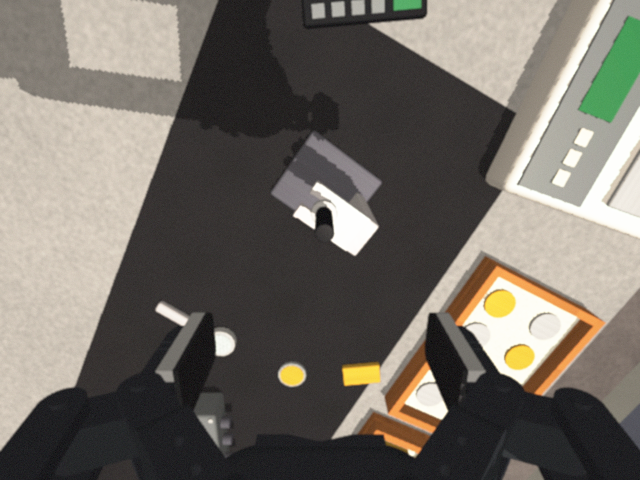

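```bash
python3 -c "
from h import *
plan([535,246.5,141])"
```

```text
t 2.53 pos [534.2 242.  239.4] rot [-3.1408e+00  3.0000e-04  2.0497e+00] F [-0.4 -0.2 -0.6] op 1.001
shift cm [0.37  0.284 9.842] turn [-0.0008  0.0003 -0.0043]
```

Emit:
play_rows(
  rows=[
    [0,[0.37,0.28,1],[0,0,-0.004]],
    [0,[0.37,0.28,3.5],[0,0,-0.004]],
    [0,[0.37,0.28,6.5],[0,0,-0.004]],
    [0,[0.37,0.28,9.0],[0,0,-0.004]],
    [0,[0.37,0.28,9.8],[0,0,-0.004]],
    [0,[0.37,0.28,9.8],[0,0,-0.004]],
    [0,[0.37,0.28,9.8],[0,0,-0.004]],
  ],
)

```text
clock: 3.12
eef_pos: [535.7, 247.7, 141.9]
tcp_rot: [-3.141, -0.0, 2.054]
contact_force: [1.0, 0.5, 0.5]
opening: 1.002
```

```bash
python3 - <<'E'
from h import *
plan([535,246.5,141])
c=calibration('wrist');p,d=grab_frame('wrist');cv2.imwrite('pics/w2.png',p[:,:,::-1])
E
```

```text
t 3.12 pos [535.7 247.7 141.9] rot [-3.1414 -0.      2.0544] F [1.  0.5 0.5] op 1.002
shift cm [-0.075 -0.121  0.088] turn [-0.0002 -0.      0.0004]
```

View pics/w2.png

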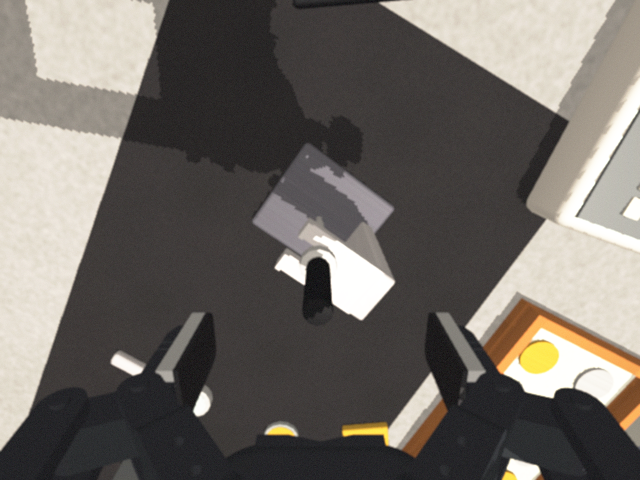

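```bash
python3 - <<'E'
from h import *
c=calibration('wrist')
for h in (178,154,142,128): print(h,proj(c,[535.7,247.7,h]))
yd=np.array([np.sin(2.054),-np.cos(2.054)])
for s in (-1,1): print(proj(c,[535.7+s*42*yd[0],247.7+s*42*yd[1],154]))
p,d=grab_frame('side');c=calibration('side');u,v=proj(c,[535,246,150]).astype(int)
cv2.imwrite('pics/s2.png',cv2.resize(p[v-60:v+60,u-80:u+80,::-1],None,fx=5,fy=5,interpolation=cv2.INTER_CUBIC))
E
```

```text
178 [317.95200747 311.19355471]
154 [318.12790728 286.57045844]
142 [318.20078214 276.36916983]
128 [318.27593562 265.84891204]
[234.55063494 286.56137283]
[401.64181297 286.57953716]
```

View pics/s2.png

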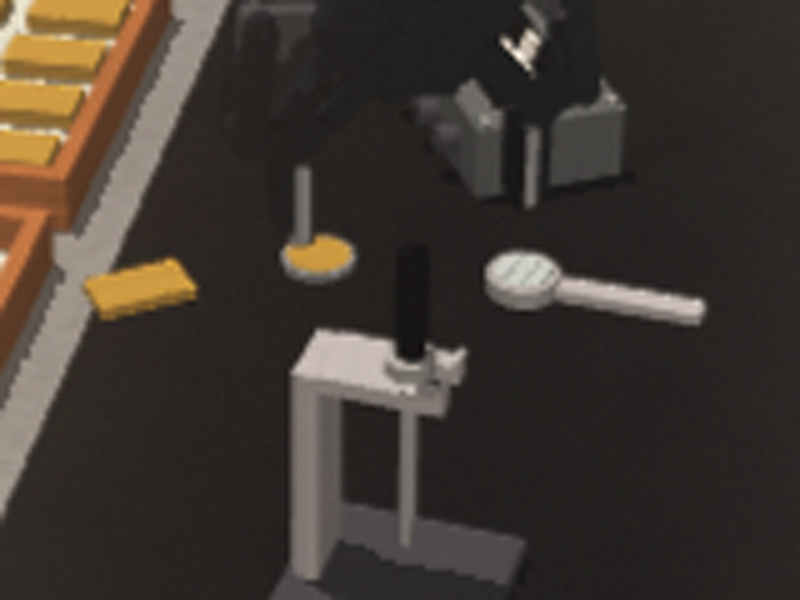

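```bash
python3 - <<'E'
from h import *
s=readout.sense();print(s["eef_pos"])
for n in ("side","wrist","top"):
    c=calibration(n);p,d=grab_frame(n);P=cloud(c,d)
    q=P-np.array([535.5,247.6,0])
    yd=np.array([np.sin(2.054),-np.cos(2.054)]);xd=np.array([np.cos(2.054),np.sin(2.054)])
    a=q[...,:2]@yd;b=q[...,:2]@xd
    m=(abs(a)<70)&(abs(b)<60)&(q[...,2]>130)&(d>0)
    for lo in range(130,300,10):
        k=m&(q[...,2]>=lo)&(q[...,2]<lo+10)
        if k.sum()>3: print(n,lo,k.sum(),"y",np.round(np.percentile(a[k],[0,25,50,75,100]),0),"x",np.round(np.percentile(b[k],[0,50,100]),0))
E
```

```text
[536.6937356  248.29195465 143.16760742]
side 130 27 y [-10.  -4.  -1.   2.   4.] x [ 0.  6. 10.]
side 140 25 y [-10.  -4.  -1.   2.   4.] x [ 1.  6. 11.]
side 150 30 y [-9. -5. -1.  1.  4.] x [ 1.  5. 10.]
side 160 25 y [-8. -5. -2.  2.  3.] x [2. 6. 8.]
side 170 42 y [-10.  -5.  -2.   1.   4.] x [-5.  5.  9.]
side 190 25 y [-50. -44. -44.  43.  49.] x [-8.  7. 14.]
side 200 79 y [-56. -45. -43.  49.  55.] x [-10.   9.  15.]
side 210 85 y [-57. -45.  41.  49.  56.] x [-10.   9.  15.]
side 220 89 y [-57. -45. -42.  50.  56.] x [-10.   8.  15.]
side 230 74 y [-67. -49. -44.  50.  62.] x [-9. 11. 17.]
side 240 204 y [-70. -55.  40.  51.  70.] x [-12.  10.  16.]
side 250 244 y [-70. -33.  29.  42.  70.] x [-16.  11.  21.]
side 260 253 y [-69. -24.   4.  33.  69.] x [-16.  13.  22.]
side 270 237 y [-70. -27.   1.  30.  70.] x [-9. 13. 23.]
side 280 374 y [-70. -27.   7.  34.  69.] x [-10.  12.  24.]
side 290 361 y [-69. -43.  15.  47.  68.] x [-14.  10.  17.]
wrist 130 164 y [-8. -4. -1.  2.  6.] x [0. 6. 7.]
wrist 140 199 y [-8. -4. -1.  3.  6.] x [-1.  5.  7.]
wrist 150 231 y [-8. -4. 
[... 893 characters left out ...]
]
top 170 22 y [-7. -5. -3. -0.  3.] x [-7. -4.  2.]
top 190 6 y [-48. -24.  44.  45.  45.] x [-11. -10.  -5.]
top 200 18 y [-54. -45.  44.  49.  57.] x [-12.  -9.  -7.]
top 210 17 y [-55. -48. -44.  44.  50.] x [-12. -11.  -6.]
top 220 9 y [-55. -43.  44.  47.  49.] x [-12. -11.  -6.]
top 230 15 y [-56. -51. -42.  49.  61.] x [-14. -12.   6.]
top 240 82 y [-69. -52. -47.  48.  69.] x [-14. -11.   4.]
top 250 74 y [-70. -43. -40. -30.  69.] x [-18. -12.   1.]
top 260 59 y [-70. -38. -35. -26.  69.] x [-18. -13.  -1.]
top 270 48 y [-70. -69. -59. -28. -23.] x [-18. -12.   7.]
top 280 46 y [-68. -67. -54. -48. -30.] x [-13.  -9.   4.]
top 290 107 y [-67. -63. -58. -48. -32.] x [-14.  -7.   1.]
```

Emit:
play_rows(
  rows=[
    [0,[0,0,-3],[0,0,0]],
    [100,[0,0,-5],[0,0,0]],
    [200,[0,0,-5],[0,0,0]],
    [200,[0,0,-5],[0,0,0]],
    [200,[0,0,-5],[0,0,0]],
    [200,[0,0,-5],[0,0,0]],
    [200,[0,0,-5],[0,0,0]],
    [200,[0,0,-5],[0,0,0]],
  ],
)

```text
clock: 4.03
eef_pos: [535.1, 247.7, 190.7]
tcp_rot: [-3.14, -0.0, 2.055]
contact_force: [-1.2, -0.2, -0.2]
opening: 0.218
```

```bash
cat > f.py <<'E'
from h import *
s=readout.sense();print(s["clock"],s["eef_pos"],s["opening"],s["tcp_rot"])
for n in ("wrist","side"):
    c=calibration(n);p,d=grab_frame(n);P=cloud(c,d)
    q=P-np.array([s["eef_pos"][0],s["eef_pos"][1],0])
    w=s["tcp_rot"][2];yd=np.array([np.sin(w),-np.cos(w)]);xd=np.array([np.cos(w),np.sin(w)])
    a=q[...,:2]@yd;b=q[...,:2]@xd
    m=(abs(a)<70)&(abs(b)<60)&(q[...,2]>130)&(d>0)
    for lo in range(130,330,5):
        k=m&(q[...,2]>=lo)&(q[...,2]<lo+5)
        if k.sum()>3: print(n,lo,k.sum(),"y",np.round(np.percentile(a[k],[0,25,50,75,100]),0),"x",np.round(np.percentile(b[k],[0,50,100]),0))
E
python3 f.py
```

```text
4.0333 [535.13285542 247.71343244 190.70537073] 0.21820838268576803 [-3.14019970e+00 -8.57011081e-05  2.05479907e+00]
wrist 130 49 y [-7. -5. -1.  2.  5.] x [1. 5. 6.]
wrist 135 47 y [-7. -4.  0.  3.  6.] x [-1.  5.  6.]
wrist 140 50 y [-8. -5. -2.  3.  6.] x [-0.  5.  7.]
wrist 145 52 y [-8. -4. -0.  3.  6.] x [-0.  5.  6.]
wrist 150 62 y [-7. -4. -1.  2.  6.] x [1. 5. 6.]
wrist 155 59 y [-7. -4. -1.  2.  6.] x [1. 5. 7.]
wrist 160 68 y [-8. -5. -1.  3.  6.] x [-1.  5.  6.]
wrist 165 69 y [-8. -4. -0.  3.  6.] x [-1.  5.  6.]
wrist 170 75 y [-7. -4. -0.  3.  6.] x [-0.  5.  6.]
wrist 175 432 y [-7. -3. -1.  2.  6.] x [-7. -0.  6.]
wrist 225 22 y [-9. -9. -9.  9.  9.] x [3. 6. 8.]
wrist 230 233 y [-21. -11.   9.  11.  21.] x [-12.  10.  12.]
wrist 235 442 y [-23. -14.  -9.  14.  23.] x [-11.   7.  12.]
wrist 240 521 y [-23. -15.  -9.  14.  23.] x [-11.   7.  12.]
wrist 245 570 y [-23. -14.   9.  14.  23.] x [-11.   7.  12.]
wrist 250 631 y [-23. -14.   9.  15.  23.] x [-12.   7.  12.]
wrist 255 666 y [-23. -14.  -9.  14.  23.] x [-11.   7.  12.]
wrist 260 714 y [-23. -11.  -9.  11.  
[... 1774 characters left out ...]
8. -12.  21.  36.] x [-11.  11.  16.]
side 275 92 y [-43. -20. -13.  19.  39.] x [-11.  12.  17.]
side 280 123 y [-44. -31. -12.  23.  43.] x [-11.  10.  17.]
side 285 85 y [-50. -39. -18.  19.  44.] x [-12.  12.  17.]
side 290 96 y [-53. -39. -12.  20.  48.] x [-15.  12.  19.]
side 295 96 y [-55. -40.   9.  19.  50.] x [-17.  12.  20.]
side 300 96 y [-56. -43. -11.  17.  54.] x [-11.  13.  21.]
side 305 102 y [-60. -45. -10.  12.  57.] x [-10.  13.  20.]
side 310 119 y [-62. -27.  -3.  19.  58.] x [-2. 13. 21.]
side 315 139 y [-66. -45.  -4.  29.  62.] x [-13.  12.  21.]
side 320 173 y [-65. -28.   9.  44.  63.] x [-14.  11.  23.]
side 325 186 y [-63. -33.   9.  42.  62.] x [-11.  10.  24.]
```

Emit:
play_rows(
  rows=[
    [100,[0,-0.07,0],[0,0,0]],
    [0,[0,-0.07,0],[0,0,0]],
    [0,[0,-0.07,0],[0,0,0]],
    [0,[0,-0.07,0],[0,0,0]],
    [0,[0,-0.07,2.5],[0,0,0]],
    [0,[0,-0.07,5],[0,0,0]],
    [0,[0,-0.07,7],[0,0,0]],
    [0,[0,-0.07,8.3],[0,0,0]],
    [0,[0,-0.07,8.8],[0,0,0]],
    [0,[0,-0.07,8.8],[0,0,0]],
    [0,[0,-0.07,8.8],[0,0,0]],
  ],
)

```text
clock: 5.05
eef_pos: [535.3, 247.8, 104.0]
tcp_rot: [3.141, 0.0, 2.055]
contact_force: [0.3, 0.5, -0.4]
opening: 0.999
```

```bash
python3 - <<'E'
from h import *
plan([535,246.5,102.5])
p,d=grab_frame('wrist');cv2.imwrite('pics/w3.png',p[:,:,::-1])
p,d=grab_frame('side');c=calibration('side');u,v=proj(c,[535,246,150]).astype(int)
cv2.imwrite('pics/s3.png',cv2.resize(p[v-60:v+60,u-80:u+80,::-1],None,fx=5,fy=5,interpolation=cv2.INTER_CUBIC))
E
```

```text
t 5.05 pos [535.3 247.8 104. ] rot [3.1412 0.     2.0548] F [ 0.3  0.5 -0.4] op 0.999
shift cm [-0.097 -0.084  0.152] turn [0.0004 0.     0.0008]
```

View pics/s3.png

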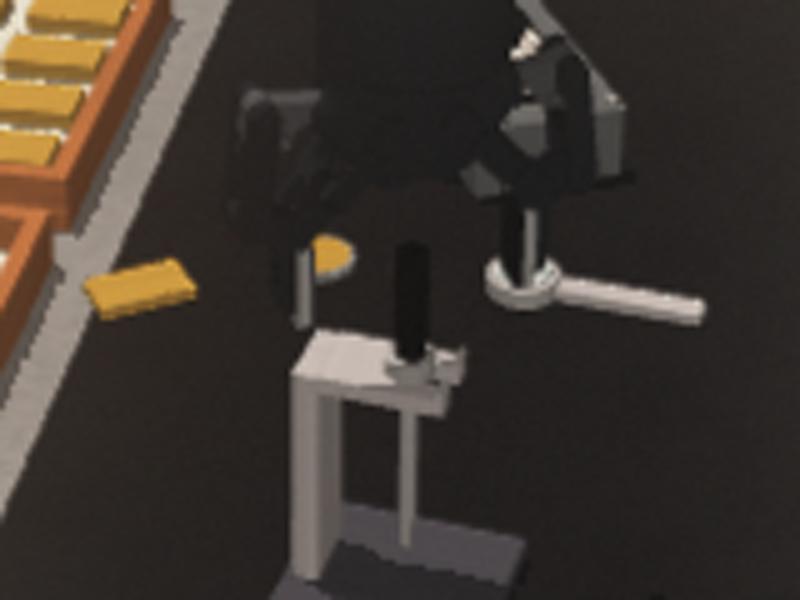

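Emit:
play_rows(
  rows=[
    [255,[-0.05,-0.05,0],[0,0,0]],
    [255,[-0.05,-0.05,0],[0,0,0]],
    [255,[-0.05,-0.05,0],[0,0,0]],
    [255,[-0.05,-0.05,0],[0,0,0]],
    [255,[-0.05,-0.05,0],[0,0,0]],
    [255,[-0.05,-0.05,0],[0,0,0]],
    [255,[-0.05,-0.05,0],[0,0,0]],
    [255,[-0.05,-0.05,0],[0,0,0]],
    [255,[-0.05,-0.05,0],[0,0,0]],
    [255,[-0.05,-0.05,0],[0,0,0]],
  ],
  squeeze=60,
)

```text
clock: 5.98
eef_pos: [534.8, 247.0, 103.7]
tcp_rot: [3.141, 0.0, 2.055]
contact_force: [-1.4, -0.3, 4.9]
opening: 0.148
```

```bash
python3 - <<'E'
from h import *
plan([535,246.5,102.5])
p,d=grab_frame('side');c=calibration('side');u,v=proj(c,[535,246,150]).astype(int)
cv2.imwrite('pics/s4.png',cv2.resize(p[v-60:v+60,u-80:u+80,::-1],None,fx=5,fy=5,interpolation=cv2.INTER_CUBIC))
E
```

```text
t 5.98 pos [534.8 247.  103.7] rot [3.1414 0.     2.0548] F [-1.4 -0.3  4.9] op 0.148
shift cm [-0.05  -0.007  0.123] turn [0.0002 0.     0.0008]
```

View pics/s4.png

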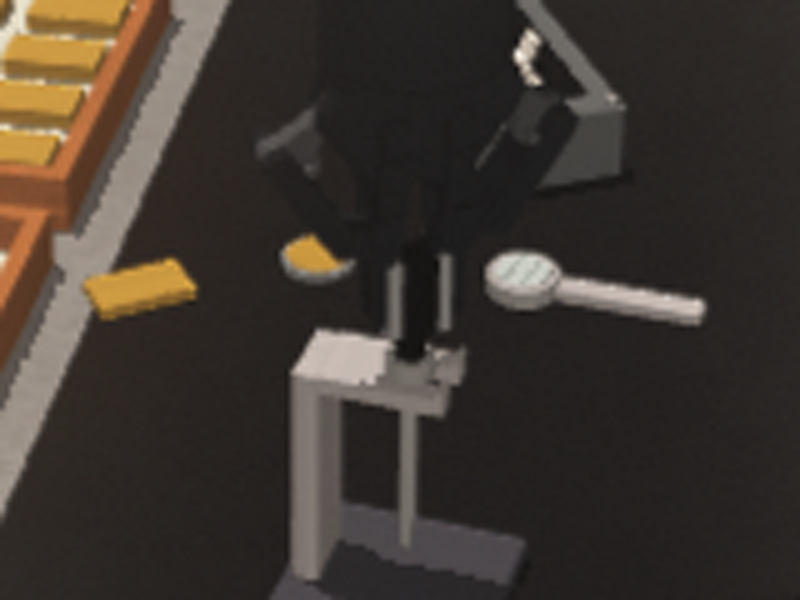

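Emit:
play_rows(
  rows=[
    [255,[0,0,-0.5],[0,0,0]],
    [255,[0,0,-1.5],[0,0,0]],
    [255,[0,0,-4],[0,0,0]],
    [255,[0,0,-7],[0,0,0]],
    [255,[0,0,-10],[0,0,0]],
    [255,[0,0,-11.5],[0,0,0]],
    [255,[0,0,-11.5],[0,0,0]],
    [255,[0,0,-11.5],[0,0,0]],
  ],
)

```text
clock: 6.7
eef_pos: [535.2, 247.2, 219.8]
tcp_rot: [3.139, 0.0, 2.055]
contact_force: [-0.6, -0.2, -0.6]
opening: 0.151
```

```bash
python3 - <<'E'
from h import *
plan([535,246.5,102.5])
c=calibration('wrist');p,d=grab_frame('wrist');cv2.imwrite('pics/w5.png',p[:,:,::-1])
d=np.load('pics/top0_d.npy');c=calibration('top');P=cloud(c,d)
for yaw in (.483,):
    x=np.array([np.cos(yaw),np.sin(yaw)]);y=np.array([-x[1],x[0]])
    q=P-np.array([548.3,-168.2,0]);m=(P[...,2]>55)&(P[...,2]<75)&(np.hypot(q[...,0],q[...,1])<75)
    a=q[...,:2]@x;b=q[...,:2]@y
    for k in range(6):
        by=50-20*k;mm=m&(abs(b-by)<9)
        print(by,mm.sum(),np.round([a[mm].mean(),b[mm].mean(),a[mm].min(),a[mm].max(),b[mm].min(),b[mm].max(),P[...,2][mm].max()],1))
E
```

```text
t 6.7 pos [535.2 247.2 219.8] rot [3.1393e+00 1.0000e-04 2.0548e+00] F [-0.6 -0.2 -0.6] op 0.151
shift cm [-0.047 -0.081 11.731] turn [0.0023 0.0001 0.0008]
50 22 [ 6.  50.4  1.4  9.6 45.  55.7 67.6]
30 28 [ -5.4  30.6 -10.   -0.1  24.4  36.1  67.6]
10 22 [ 6.2 10.6  2.  10.   5.1 16.  67.4]
-10 23 [  5.5  -9.5   1.2   9.5 -15.5  -4.1  69.1]
-30 21 [  6.4 -29.4   1.6   9.8 -35.8 -24.2  67.9]
-50 24 [  6.1 -49.    1.7   9.9 -55.3 -44.2  67.5]
```

View pics/w5.png

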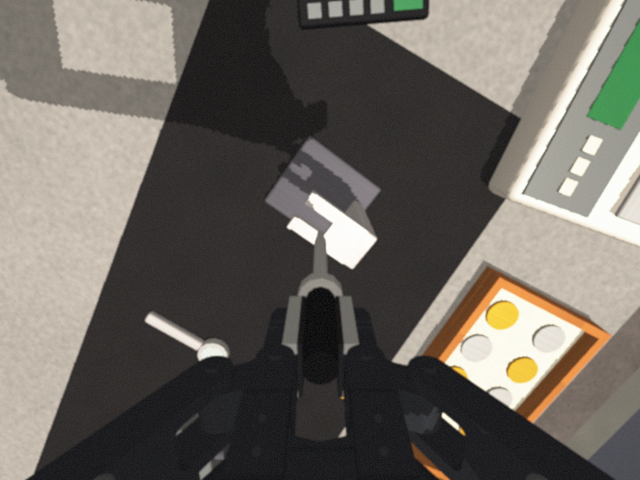

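```bash
python3 - <<'E'
from h import *
plan([507.5,-155,175],2.054)
c=calibration('wrist');p,d=grab_frame('wrist');P=cloud(c,d)
for lo in range(145,240,8):
    m=(P[...,2]>lo)&(P[...,2]<lo+8)&(np.hypot(P[...,0]-535,P[...,1]-247)<16)
    if m.sum()>3:print(lo,m.sum(),np.round(P[m].mean(0),1),P[m][:,2].min())
E
```

```text
t 6.75 pos [534.5 246.8 218.5] rot [3.1416 0.     2.0548] F [ 0.7 -0.2 -1.3] op 0.146
shift cm [-34.309 -21.084   4.349] turn [0.     0.     0.0008]
145 20 [533.2 248.2 148.4] 145.01799705639232
153 18 [533.1 249.  156.9] 153.15183972880737
161 46 [533.  249.3 165.1] 161.16274665222113
169 46 [533.  249.3 172.9] 169.00805881153127
177 57 [532.9 249.3 181.1] 177.0856143573606
185 64 [532.9 249.1 189.5] 185.22183692946246
193 69 [533.  249.2 197.1] 193.24277069294467
201 72 [533.1 249.3 205. ] 201.2399015316757
209 84 [532.9 249.3 213. ] 209.1684522552286
217 15 [533.  249.8 218.1] 217.00053235455965
233 322 [530.9 253.8 238.5] 233.04801768622997
```

Emit:
play_rows(
  rows=[
    [255,[-3,-1.8,0],[0,0,0]],
    [255,[-6.5,-4,0],[0,0,0]],
    [255,[-10,-6.1,0],[0,0,0]],
    [255,[-13.5,-8.3,0],[0,0,0]],
    [255,[-17,-10.5,0.5],[0,0,0]],
    [255,[-20.5,-12.6,1],[0,0,0]],
    [255,[-24,-14.8,2],[0,0,0]],
    [255,[-27.5,-16.9,3],[0,0,0]],
    [255,[-30.5,-18.8,4],[0,0,0]],
    [255,[-33,-20.3,4.3],[0,0,0]],
    [255,[-34.3,-21.1,4.3],[0,0,0]],
    [255,[-34.3,-21.1,4.3],[0,0,0]],
  ],
)

```text
clock: 7.8
eef_pos: [506.1, -157.5, 173.8]
tcp_rot: [-3.139, -0.001, 2.052]
contact_force: [-0.3, 0.8, -0.9]
opening: 0.151
```

Emit:
play_rows(
  rows=[
    [255,[0,0,0],[0,0,0]],
    [255,[0,0,0],[0,0,0]],
    [255,[0,0,0],[0,0,0]],
  ],
)

```text
clock: 8.05
eef_pos: [507.5, -153.7, 175.2]
tcp_rot: [-3.141, -0.001, 2.056]
contact_force: [0.2, -0.1, -0.1]
opening: 0.145
```

```bash
python3 - <<'E'
from h import *
plan([507.5,-155,129],2.054)
s=readout.sense()
yaw=.483;x=np.array([np.cos(yaw),np.sin(yaw)]);y=np.array([-x[1],x[0]]);O=np.array([548.3,-168.2])
for n in ('wrist','side','top'):
    c=calibration(n);p,d=grab_frame(n);P=cloud(c,d)
    if n!='top': cv2.imwrite(f'pics/{n}6.png',p[:,:,::-1])
    for lo in range(95,195,12):
        m=(P[...,2]>lo)&(P[...,2]<lo+12)&(np.hypot(P[...,0]-s["eef_pos"][0],P[...,1]-s["eef_pos"][1])<16)
        if m.sum()>3:
            q=P[m].mean(0);print(n,lo,m.sum(),np.round(q,1),round(P[m][:,2].min(),1),"bank",np.round([(q[:2]-O)@x,(q[:2]-O)@y],1))
    a=(P[...,:2]-O)@x;b=(P[...,:2]-O)@y
    m=(P[...,2]>57)&(P[...,2]<75)&(abs(a)<20)&(abs(b)<70)
    for k in range(6):
        by=50-20*k;mm=m&(abs(b-by)<9)
        if mm.sum()>3: print(n,by,mm.sum(),np.round([a[mm].mean(),b[mm].mean()],1))
E
```

```text
t 8.05 pos [ 507.5 -153.7  175.2] rot [-3.1412e+00 -8.0000e-04  2.0558e+00] F [ 0.2 -0.1 -0.1] op 0.145
shift cm [-0.121 -0.055  4.619] turn [-0.0003 -0.0008  0.0018]
wrist 95 20 [ 506.2 -152.4  103.4] 100.3 bank [-29.9  33.6]
wrist 107 31 [ 506.  -151.3  114.5] 108.1 bank [-29.6  34.6]
wrist 119 64 [ 505.8 -151.2  124.8] 119.0 bank [-29.7  34.8]
wrist 131 82 [ 505.9 -151.1  136.8] 131.1 bank [-29.6  34.8]
wrist 143 101 [ 506.1 -151.3  149.1] 143.1 bank [-29.6  34.6]
wrist 155 108 [ 505.9 -151.2  161. ] 155.1 bank [-29.6  34.8]
wrist 167 88 [ 505.9 -151.   171.1] 167.1 bank [-29.6  34.9]
wrist 179 5 [ 502.6 -146.6  190.6] 190.4 bank [-30.5  40.4]
wrist 191 766 [ 504.1 -147.7  197.5] 191.1 bank [-29.6  38.7]
wrist 50 147 [ 5.1 50.7]
wrist 30 126 [-7.5 30.8]
wrist 10 146 [ 5.3 10.8]
wrist -10 133 [ 5.1 -8.8]
wrist -30 132 [  5.  -28.8]
wrist -50 81 [  5.  -46.2]
side 95 4 [ 503.6 -149.9  104.8] 103.7 bank [-31.1  37. ]
side 107 8 [ 504.7 -150.6  113.2] 109.2 bank [-30.4  35.8]
side 119 14 [ 504.7 -151.1  125.2] 120.5 bank [-30.7  35.4]
side 131 10 [ 503.8 -151.7  136.9] 133.5 bank [-31.8  35.3]
side 143 13 [ 504.6 -149.6  148.8] 143.1 bank [-30.1  36.7]
side 155 13 [ 505.2 -151.2  160.4] 155.1 bank [-30.3  35.1]
side 167 15 [ 505.5 -151.   173.8] 167.7 bank [-29.9  35.1]
side 179 13 [ 504.2 -148.9  185.9] 179.2 bank [-30.1  37.5]
side 191 37 [ 504.9 -147.7  197.2] 191.9 bank [-28.9  38.3]
side 50 10 [ 3.6 51.6]
side 30 12 [-9.1 31.6]
side 10 6 [ 5.5 14.2]
side -10 6 [ 5.5 -4.1]
side -30 7 [  5.  -27.6]
side -50 6 [  5.1 -44. ]
top 119 6 [ 508.5 -151.6  124.6] 119.7 bank [-27.5  33.2]
top 131 4 [ 507.8 -150.9  139. ] 137.4 bank [-27.8  34.2]
top 143 4 [ 507.9 -150.9  148.7] 145.6 bank [-27.7  34.1]
top 191 11 [ 506.1 -144.7  197.8] 193.6 bank [-26.5  40.4]
top 50 18 [ 6.8 50.5]
top 30 23 [-6.2 30.4]
top 10 18 [ 6.9 10. ]
top -50 21 [  6.3 -49.7]
```

View pics/wrist6.png

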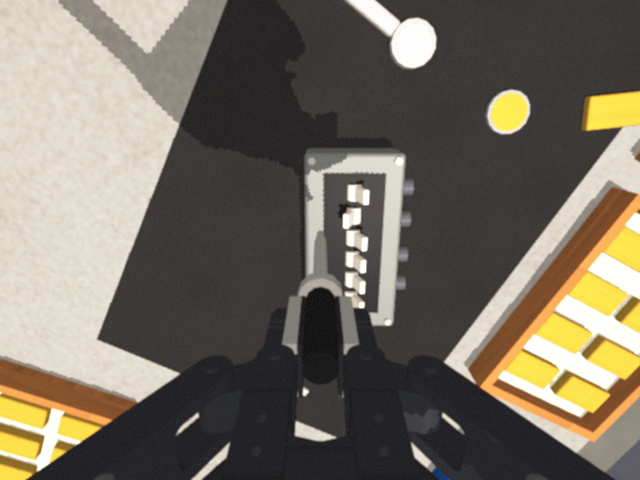

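Emit:
play_rows(
  rows=[
    [255,[-0.05,0,1.5],[0,0,0]],
    [255,[-0.05,0,3],[0,0,0]],
    [255,[-0.05,0,4.2],[0,0,0]],
    [255,[-0.05,0,4.5],[0,0,0]],
    [255,[-0.05,0,4.5],[0,0,0]],
    [255,[-0.05,0,4.5],[0,0,0]],
    [255,[-0.05,0.5,4.5],[0,0,0]],
    [255,[-0.05,1,4.5],[0,0,0]],
    [255,[-0.05,1.2,4.5],[0,0,0]],
    [255,[-0.05,1.2,4.5],[0,0,0]],
    [255,[-0.05,1.2,4.5],[0,0,0]],
  ],
)

```text
clock: 9.12
eef_pos: [518.7, -149.6, 130.7]
tcp_rot: [3.141, 0.0, 2.055]
contact_force: [0.1, 0.4, -0.0]
opening: 0.145
```

```bash
cat > g.py <<'E'
import sys
from h import *
plan([507.5,-155,129],2.054)
yaw=.483;x=np.array([np.cos(yaw),np.sin(yaw)]);y=np.array([-x[1],x[0]]);O=np.array([548.3,-168.2])
s=readout.sense();e=s["eef_pos"][:2]-O;print("tcp bank",np.round([e@x,e@y],1),"F bank",np.round([s["contact_force"][:2]@x],1))
for n in ('wrist','side'):
    c=calibration(n);p,d=grab_frame(n)
    u,v=proj(c,[534,-141,55]).astype(int);w,hh,f=(100,75,4) if n=='wrist' else (50,38,8)
    v=max(v,hh);cv2.imwrite(f'pics/{n}{sys.argv[1]}.png',cv2.resize(p[v-hh:v+hh,u-w:u+w,::-1],None,fx=f*1.0,fy=f*1.0,interpolation=cv2.INTER_CUBIC)[:600])
    P=cloud(c,d);a=(P[...,:2]-O)@x;b=(P[...,:2]-O)@y
    m=(P[...,2]>59)&(P[...,2]<70)&(abs(a)<16)&(abs(b)<70)
    for k in range(6):
        by=50-20*k;mm=m&(abs(b-by)<9)
        if mm.sum()>3: print(n,by,mm.sum(),np.round([a[mm].mean(),b[mm].mean(),a[mm].min(),a[mm].max()],1))
E
python3 g.py 7
```

```text
t 9.12 pos [ 518.7 -149.6  130.7] rot [3.1414e+00 2.0000e-04 2.0552e+00] F [ 0.1  0.4 -0. ] op 0.145
shift cm [ 0.047 -1.245  0.173] turn [0.0002 0.0002 0.0012]
tcp bank [-17.6  30.2] F bank [0.3]
wrist 50 180 [ 5.4 50.6  1.4  8.8]
wrist 30 172 [ -8.1  30.7 -16.   -4.5]
wrist 10 162 [ 5.9 10.8  2.3  9.4]
wrist -10 150 [ 5.5 -8.9  1.5  9.2]
wrist -30 14 [  7.6 -24.5   6.6   9. ]
side 50 9 [ 5.  53.8  2.   8.3]
side 30 9 [ -9.2  31.9 -12.1  -5.6]
side 10 6 [ 5.3 14.9  3.2  7.1]
side -10 5 [ 4.8 -4.9  2.1  6.8]
side -30 4 [  5.4 -27.7   3.5   7.2]
side -50 4 [  4.5 -46.2   3.9   5.2]
```

View pics/wrist7.png

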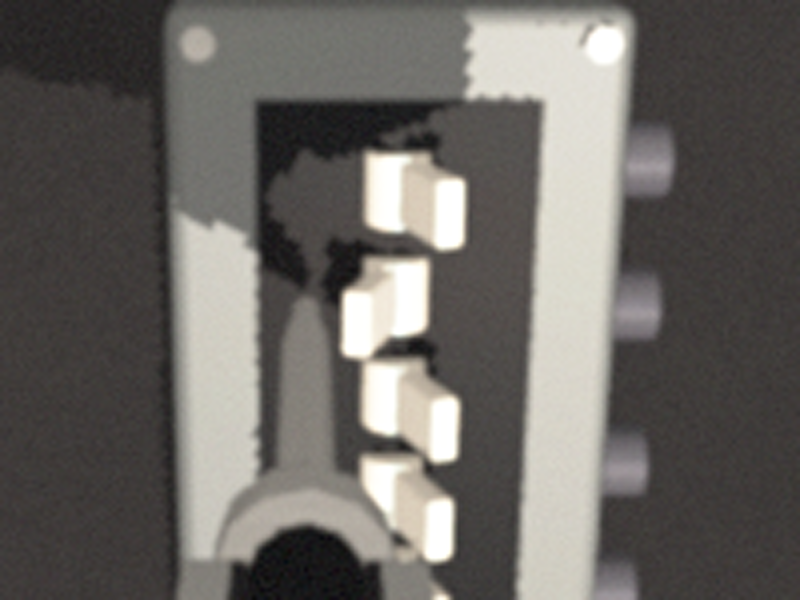

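View pics/side7.png

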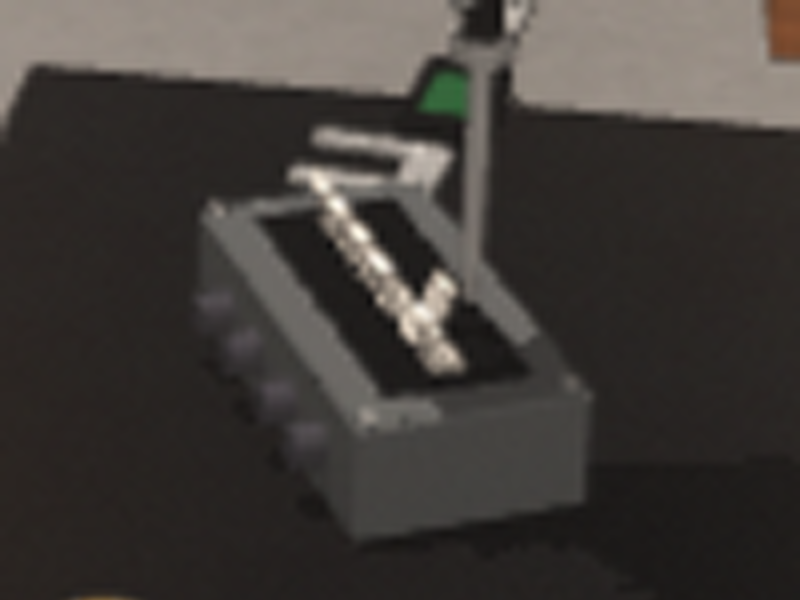

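Emit:
play_rows(
  rows=[
    [255,[0,0.3,0],[0,0,0]],
    [255,[0,0.6,0],[0,0,0]],
    [255,[0,0.9,0],[0,0,0]],
    [255,[0,1.1,0],[0,0,0]],
    [255,[0,1.3,0],[0,0,0]],
    [255,[0,1.4,0],[0,0,0]],
    [255,[0,1.5,0],[0,0,0]],
    [255,[0,1.6,0],[0,0,0]],
    [255,[0,1.6,0],[0,0,0]],
    [255,[0,1.6,0],[0,0,0]],
    [255,[0,1.6,0],[0,0,0]],
  ],
)

```text
clock: 10.13
eef_pos: [532.6, -142.3, 130.5]
tcp_rot: [3.141, 0.0, 2.055]
contact_force: [-0.0, -0.2, 0.9]
opening: 0.146
```

```bash
python3 g.py 8
```

```text
t 10.13 pos [ 532.6 -142.3  130.5] rot [3.1414 0.     2.0547] F [-0.  -0.2  0.9] op 0.146
shift cm [ 0.044 -2.815  0.151] turn [0.0001 0.     0.0007]
tcp bank [-1.9 30.2] F bank [-0.1]
wrist 50 171 [ 5.6 50.6  2.4  8.7]
wrist 30 175 [ 3.2 31.3 -4.5  6.8]
wrist 10 155 [ 6.  11.1  2.7  9.2]
side 50 7 [ 4.3 49.8  1.6  6.5]
side 30 12 [-0.  32.4 -4.1  4.8]
side 10 7 [ 5.3 13.7  2.8  7.5]
side -10 9 [ 4.8 -5.9  1.7  8.6]
side -30 6 [  5.2 -27.3   3.5   9.2]
side -50 6 [  4.1 -46.5   2.3   5.7]
```

View pics/wrist8.png

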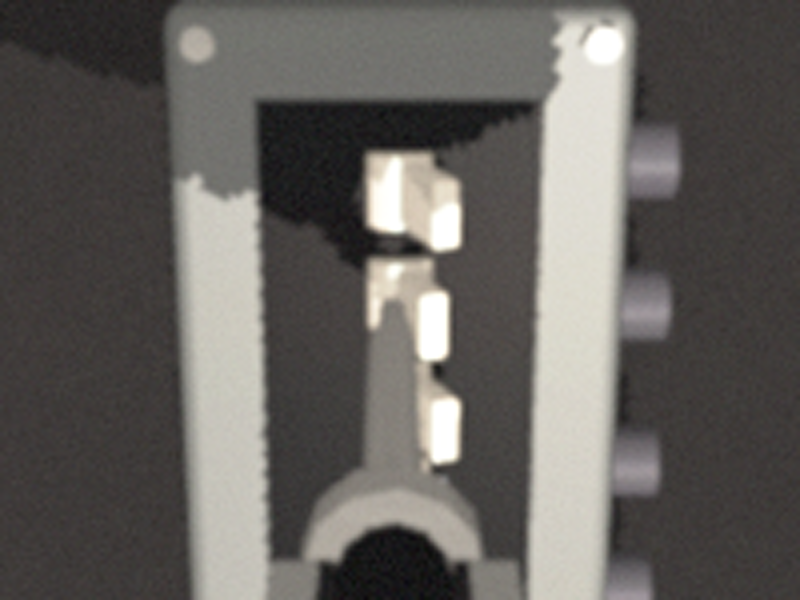

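Emit:
play_rows(
  rows=[
    [255,[0,0.1,0],[0,0,0]],
    [255,[0,0.2,0],[0,0,0]],
    [255,[0,0.25,0],[0,0,0]],
    [255,[0,0.3,0],[0,0,0]],
    [255,[0,0.3,0],[0,0,0]],
    [255,[0,0.3,0],[0,0,0]],
  ],
)

```text
clock: 10.73
eef_pos: [534.8, -140.9, 130.3]
tcp_rot: [-3.141, -0.0, 2.055]
contact_force: [-3.6, -1.3, 0.6]
opening: 0.146
```

```bash
python3 g.py 9
```

```text
t 10.73 pos [ 534.8 -140.9  130.3] rot [-3.1408e+00 -4.0000e-04  2.0549e+00] F [-3.6 -1.3  0.6] op 0.146
shift cm [ 0.026 -3.073  0.137] turn [-0.0008 -0.0004  0.0009]
tcp bank [ 0.7 30.4] F bank [-3.8]
wrist 50 171 [ 5.6 50.7  2.2  9. ]
wrist 30 185 [ 5.5 31.1 -3.2  9.4]
wrist 10 104 [ 6.9 11.2  4.5  8.9]
side 50 8 [ 4.9 52.2  3.   6.8]
side 30 13 [ 2.4 33.5 -3.3  7. ]
side 10 7 [ 6.1 15.6  3.4  8.4]
side -10 7 [ 5.  -7.3  2.3  7.2]
side -30 7 [  5.4 -28.    3.2   7.1]
side -50 5 [  4.2 -48.4   1.4   8.3]
```

View pics/wrist9.png

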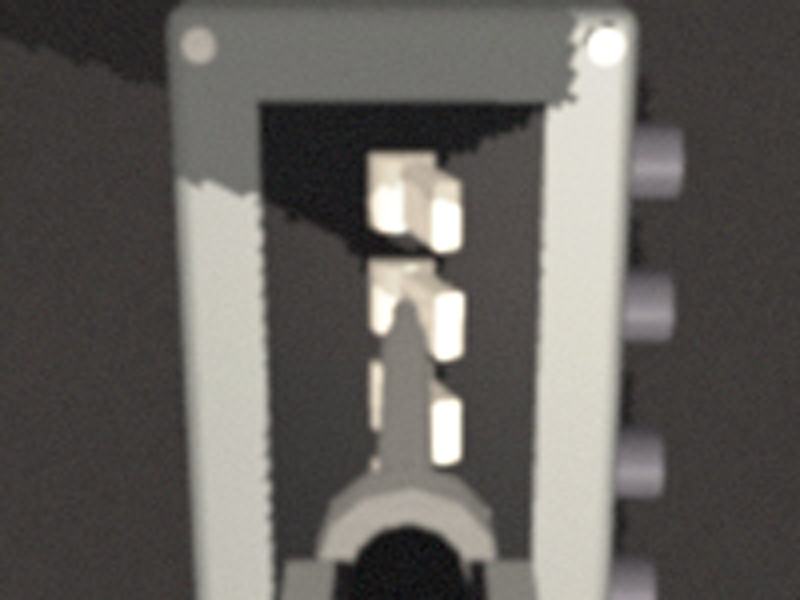

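Emit:
play_rows(
  rows=[
    [255,[0,-0.5,0],[0,0,0]],
    [255,[0,-1.5,0],[0,0,0]],
    [255,[0,-2.8,0],[0,0,0]],
    [255,[0,-3.3,-1],[0,0,0]],
    [255,[0,-3.3,-4],[0,0,0]],
    [255,[0,-3.3,-7],[0,0,0]],
    [255,[0,-3.3,-9],[0,0,0]],
    [255,[0,-3.3,-9],[0,0,0]],
    [255,[0,-3.3,-9],[0,0,0]],
  ],
)

```text
clock: 11.58
eef_pos: [506.6, -156.8, 222.5]
tcp_rot: [3.139, 0.003, 2.054]
contact_force: [-0.9, -0.4, -0.9]
opening: 0.144
```

```bash
python3 g.py 10; python3 - <<'E'
from h import *
plan([534.9,247,219.5],2.0548)
c=calibration('wrist');p,d=grab_frame('wrist');P=cloud(c,d);e=readout.sense()["eef_pos"]
for lo in range(140,240,12):
    m=(P[...,2]>lo)&(P[...,2]<lo+12)&(np.hypot(P[...,0]-e[0],P[...,1]-e[1])<16)
    if m.sum()>3:print(lo,m.sum(),np.round(P[m].mean(0)-[e[0],e[1],0],1),P[m][:,2].min())
E
```

```text
t 11.58 pos [ 506.6 -156.8  222.5] rot [3.1389e+00 2.5000e-03 2.0542e+00] F [-0.9 -0.4 -0.9] op 0.144
shift cm [0.142 0.14  9.346] turn [0.0027 0.0025 0.0002]
tcp bank [-31.7  29.5] F bank [-1.]
wrist 50 102 [ 5.2 50.4  2.1  8.4]
wrist 30 103 [ 5.9 30.5  1.9  9.3]
wrist 10 95 [ 5.7 10.6  2.4  9.1]
wrist -10 93 [ 5.5 -9.2  2.1  9. ]
wrist -30 86 [  5.4 -29.    1.9   8.6]
wrist -50 79 [  5.4 -48.8   2.3   8.3]
side 50 8 [ 4.6 49.7  1.9  7.3]
side 30 8 [ 6.  31.8  5.2  7.3]
side -10 5 [ 5.3 -6.8  3.5  7.9]
side -30 6 [  5.6 -25.1   2.2   8.4]
side -50 4 [  4.4 -48.6   2.5   6.2]
t 11.68 pos [ 505.3 -156.3  220.2] rot [-3.1414e+00 -4.0000e-04  2.0544e+00] F [ 0.8  0.  -0.6] op 0.144
shift cm [34.325 21.371  0.078] turn [-0.0002 -0.0004 -0.0004]
140 20 [ -1.1   1.3 148.6] 145.94192809069315
152 30 [ -1.2   2.1 159. ] 152.1831392326558
164 70 [ -1.5   2.3 170.1] 164.0554276252096
176 82 [ -1.5   2.3 182.2] 176.37075370912913
188 98 [ -1.3   2.3 194.1] 188.18807885989966
200 110 [ -1.4   2.3 205.9] 200.12748189347315
212 87 [ -1.4   2.5 216.1] 212.03123391716807
224 8 [ -5.6   5.7 235.8] 235.19076046037634
236 764 [ -3.2   5.9 242.6] 236.29522480243008
```

View pics/wrist10.png

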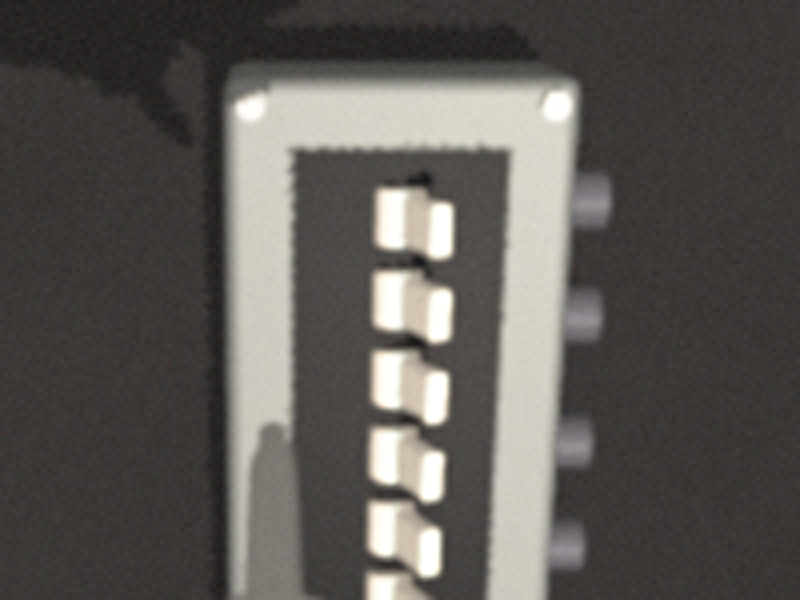

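Emit:
play_rows(
  rows=[
    [255,[3,1.8,-0.3],[0,0,0]],
    [255,[6.5,4,-0.3],[0,0,0]],
    [255,[10,6.2,-0.3],[0,0,0]],
    [255,[13.5,8.4,-0.3],[0,0,0]],
    [255,[17,10.6,-0.3],[0,0,0]],
    [255,[20.5,12.8,-0.3],[0,0,0]],
    [255,[24,14.9,-0.3],[0,0,0]],
    [255,[27.5,17.1,-0.3],[0,0,0]],
    [255,[30.5,19,-0.3],[0,0,0]],
    [255,[33,20.5,-0.3],[0,0,0]],
    [255,[34.3,21.3,-0.3],[0,0,0]],
    [255,[34.3,21.3,-0.3],[0,0,0]],
  ],
)

```text
clock: 12.73
eef_pos: [534.3, 249.0, 222.1]
tcp_rot: [-3.14, -0.001, 2.058]
contact_force: [-0.7, -0.6, 0.2]
opening: 0.148
```

Emit:
play_rows(
  rows=[
    [255,[0,0,0],[0,0,0]],
    [255,[0,0,0],[0,0,0]],
    [255,[0,0,0],[0,0,0]],
    [255,[0,0,0],[0,0,0]],
  ],
)

```text
clock: 13.07
eef_pos: [535.0, 245.1, 223.5]
tcp_rot: [-3.141, 0.0, 2.053]
contact_force: [0.7, 0.3, -0.9]
opening: 0.146
```

```bash
cat > k.py <<'E'
import sys
from h import *
plan([534.9,247,103.7],2.0548)
c=calibration('wrist');p,d=grab_frame('wrist');P=cloud(c,d);e=readout.sense()["eef_pos"]
plan([534.9,247,103.7],2.0548)
cv2.imwrite(f'pics/w{sys.argv[1]}.png',p[:,:,::-1])
for lo in range(60,240,12):
    m=(P[...,2]>lo)&(P[...,2]<lo+12)&(np.hypot(P[...,0]-e[0],P[...,1]-e[1])<(16 if lo>123 else 6))
    if m.sum()>3:print(lo,m.sum(),np.round(P[m].mean(0),1),P[m][:,2].min())
z=P[...,2];m=(z>116)&(z<123)&(np.hypot(P[...,0]-547,P[...,1]-246)<60);print(m.sum(),cv2.minAreaRect(P[m][:,:2].astype(np.float32)))
p,d=grab_frame('side');c=calibration('side');u,v=proj(c,[535,246,150]).astype(int)
cv2.imwrite(f'pics/s{sys.argv[1]}.png',cv2.resize(p[v-60:v+60,u-80:u+80,::-1],None,fx=5,fy=5,interpolation=cv2.INTER_CUBIC))
E
python3 k.py 11
```

```text
t 13.07 pos [535.  245.1 223.5] rot [-3.1413e+00  2.0000e-04  2.0532e+00] F [ 0.7  0.3 -0.9] op 0.146
shift cm [ 0.175  0.08  11.98 ] turn [-0.0003  0.0002 -0.0016]
t 13.12 pos [535.1 245.3 223.6] rot [-3.1415e+00  1.0000e-04  2.0534e+00] F [-0.2 -0.4 -0.1] op 0.141
shift cm [ 0.16   0.065 11.989] turn [-0.0001  0.0001 -0.0014]
108 23 [534.3 240.1 116.1] 111.04270613388479
144 21 [533.7 246.4 151.9] 148.8731634568415
156 31 [533.6 247.5 163.1] 156.54770176562818
168 71 [533.5 247.6 174. ] 168.07451727079786
180 85 [533.4 247.6 186.3] 180.0560121452714
192 98 [533.5 247.4 198.3] 192.00576999566698
204 111 [533.5 247.6 210. ] 204.00979891699149
216 79 [533.5 247.8 219.9] 216.06720657500398
228 22 [531.2 252.8 239.6] 238.7864691209247
2645 ((547.8605346679688, 244.60745239257812), (34.64967727661133, 65.0006332397461), 81.50614929199219)
```

View pics/w11.png

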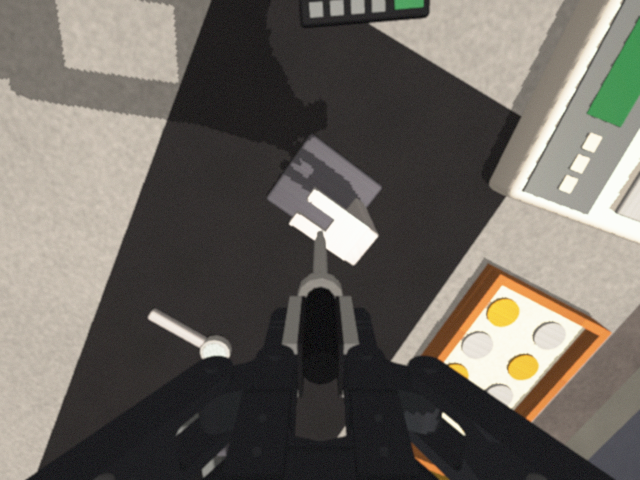

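Emit:
play_rows(
  rows=[
    [255,[0.165,0.05,0],[0,0,-0.0015]],
    [255,[0.165,0.05,0],[0,0,-0.0015]],
    [255,[0.165,0.05,0],[0,0,-0.0015]],
    [255,[0.165,0.05,2],[0,0,-0.0015]],
    [255,[0.165,0.05,4],[0,0,-0.0015]],
    [255,[0.165,0.05,6],[0,0,-0.0015]],
    [255,[0.165,0.05,8],[0,0,-0.0015]],
    [255,[0.165,0.05,9],[0,0,-0.0015]],
    [255,[0.165,0.05,10],[0,0,-0.0015]],
    [255,[0.165,0.05,10.8],[0,0,-0.0015]],
    [255,[0.165,0.05,11.4],[0,0,-0.0015]],
    [255,[0.165,0.05,11.4],[0,0,-0.0015]],
  ],
)

```text
clock: 14.17
eef_pos: [534.3, 248.0, 108.8]
tcp_rot: [-3.141, -0.0, 2.056]
contact_force: [0.3, -0.4, 0.3]
opening: 0.147
```

```bash
python3 k.py 12
```

```text
t 14.17 pos [534.3 248.  108.8] rot [-3.1406e+00 -1.0000e-04  2.0563e+00] F [ 0.3 -0.4  0.3] op 0.147
shift cm [-0.118  0.001  0.506] turn [-0.001  -0.0001  0.0015]
t 14.22 pos [534.6 248.2 109.5] rot [-3.1413 -0.      2.0563] F [0.2 0.5 0.3] op 0.15
shift cm [-0.116 -0.031  0.576] turn [-0.0003 -0.      0.0015]
60 41 [533.7 251.2  64. ] 60.15142914298269
132 480 [531.6 253.2 136.6] 132.00452110690307
144 687 [531.3 254.7 151. ] 144.01791889143004
156 1145 [531.3 255.2 162.2] 156.0196371756312
168 1410 [531.2 255.1 174.3] 168.00970788437434
180 2370 [533.4 250.3 183.5] 180.0057906470065
192 903 [532.3 253.1 197.1] 192.01627987436694
204 271 [530.4 256.1 209.6] 204.01527606505354
216 2028 [529.6 257.4 224. ] 216.07069429090174
228 1012 [529.4 257.7 229.7] 228.00014833534345
3583 ((548.0707397460938, 244.81605529785156), (34.64111328125, 65.3430404663086), 81.56904602050781)
```

View pics/s12.png

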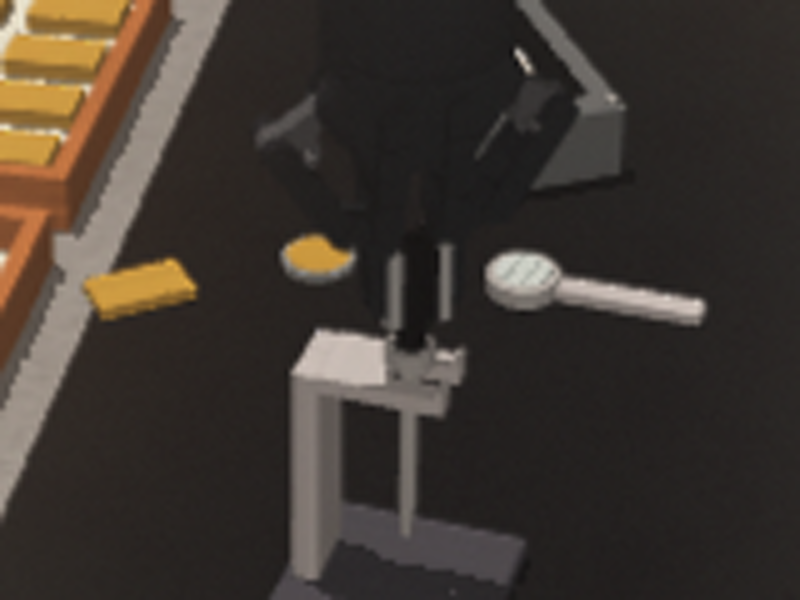

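Emit:
play_rows(
  rows=[
    [255,[-0.07,0,0],[0,0,0]],
    [255,[-0.07,0,0.2],[0,0,0]],
    [255,[-0.07,0,0.4],[0,0,0]],
    [255,[-0.07,0,0.5],[0,0,0]],
    [255,[-0.07,0,0.5],[0,0,0]],
    [255,[-0.07,0,0.5],[0,0,0]],
  ],
)

```text
clock: 14.77
eef_pos: [534.9, 247.5, 104.5]
tcp_rot: [-3.142, -0.0, 2.056]
contact_force: [0.7, -0.1, -0.0]
opening: 0.145
```

```bash
python3 k.py 13|head -4
```

```text
t 14.77 pos [534.9 247.5 104.5] rot [-3.1415 -0.      2.0563] F [ 0.7 -0.1 -0. ] op 0.145
shift cm [-0.044 -0.029  0.082] turn [-0.0001 -0.      0.0015]
t 14.82 pos [535.  247.6 104.5] rot [-3.1416 -0.      2.0563] F [-1.  -1.3  0.2] op 0.143
shift cm [-0.046 -0.033  0.084] turn [-0.     -0.      0.0015]
```

View pics/s13.png

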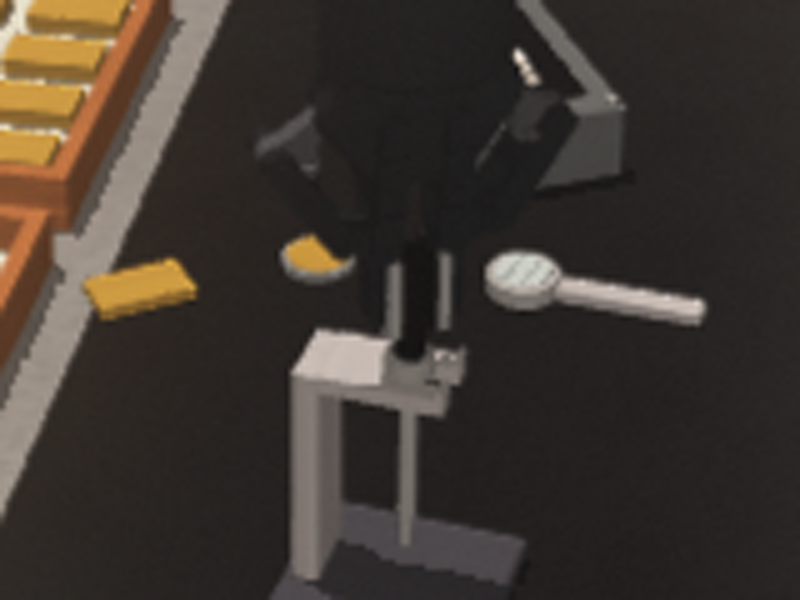

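Emit:
play_rows(
  rows=[
    [255,[-0.03,0,0.05],[0,0,0]],
    [255,[-0.03,0,0.1],[0,0,0]],
    [255,[-0.03,0,0.1],[0,0,0]],
    [255,[-0.03,0,0.1],[0,0,0]],
  ],
)

```text
clock: 15.2
eef_pos: [535.2, 247.3, 103.8]
tcp_rot: [3.141, 0.0, 2.056]
contact_force: [0.2, -1.1, 2.6]
opening: 0.145
```

Contact on the prongs (2.6 N up). Releasing slowly, without moving.

Emit:
play_rows(
  rows=[
    [205,[0,0,0],[0,0,0]],
    [195,[0,0,0],[0,0,0]],
    [180,[0,0,0],[0,0,0]],
    [120,[0,0,0],[0,0,0]],
    [60,[0,0,0],[0,0,0]],
    [0,[0,0,0],[0,0,0]],
    [0,[0,0,0],[0,0,0]],
    [0,[0,0,0],[0,0,0]],
    [0,[0,0,0],[0,0,0]],
    [0,[0,0,0],[0,0,0]],
  ],
)

```text
clock: 16.03
eef_pos: [535.1, 247.3, 103.5]
tcp_rot: [-3.142, -0.0, 2.056]
contact_force: [-0.4, 0.5, -0.0]
opening: 0.998
```

```bash
python3 k.py 14|head -2
```

```text
t 16.03 pos [535.1 247.3 103.5] rot [-3.1416 -0.      2.0563] F [-0.4  0.5 -0. ] op 0.998
shift cm [-0.016 -0.033 -0.019] turn [-0.     -0.      0.0015]
```

View pics/s14.png

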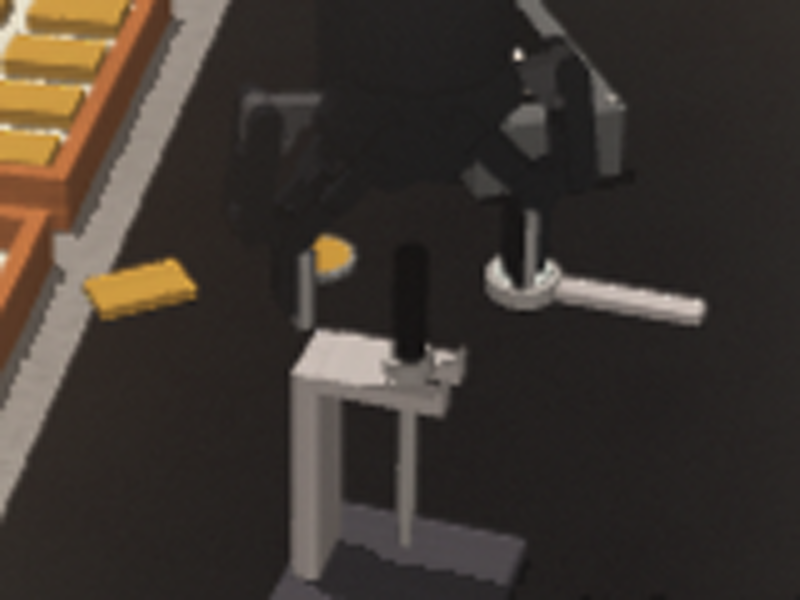

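The stylus is hanging upright at the same pixels as at the start, grip around (410, 245–355) in the crop. Lifting clear.

Emit:
play_rows(
  rows=[
    [0,[0,0,-2],[0,0,0]],
    [0,[0,0,-5],[0,0,0]],
    [0,[0,0,-9],[0,0,0]],
    [0,[0,0,-13],[0,0,0]],
    [0,[0,0,-15],[0,0,0]],
    [0,[0,0,-15],[0,0,0]],
    [0,[0,0,-15],[0,0,0]],
    [0,[0,0,-15],[0,0,0]],
  ],
)

```text
clock: 16.8
eef_pos: [534.5, 247.0, 252.5]
tcp_rot: [-3.14, -0.0, 2.056]
contact_force: [0.3, 0.3, -0.1]
opening: 0.998
```

```bash
python3 - <<'E'
from h import *
plan([534.9,247,250],2.0548)
for n in ('wrist','side','top'):
    c=calibration(n);p,d=grab_frame(n);P=cloud(c,d);z=P[...,2];cv2.imwrite(f'pics/{n}15.png',p[:,:,::-1])
    m=(z>170)&(z<185)&(np.hypot(P[...,0]-535,P[...,1]-246)<20)
    if m.sum()>3: print(n,m.sum(),cv2.minAreaRect(P[m][:,:2].astype(np.float32)),np.percentile(P[m][:,2],95))
    yaw=.483;x=np.array([np.cos(yaw),np.sin(yaw)]);y=np.array([-x[1],x[0]]);O=np.array([548.3,-168.2])
    a=(P[...,:2]-O)@x;b=(P[...,:2]-O)@y;m=(z>57)&(z<72)&(abs(a)<16)
    for k in range(6):
        mm=m&(abs(b-50+20*k)<9)
        if mm.sum()>3 and n!='wrist': print(n,50-20*k,np.round(a[mm].mean(),1))
p0=cv2.imread('pics/top0.png');p1=cv2.imread('pics/top15.png');df=cv2.absdiff(p0,p1).max(2)
cv2.imwrite('pics/diff15.png',df)
E
```

```text
t 16.8 pos [534.5 247.  252.5] rot [-3.1402e+00 -1.0000e-04  2.0563e+00] F [ 0.3  0.3 -0.1] op 0.998
shift cm [-0.019  0.039  0.248] turn [-0.0014 -0.0001  0.0015]
wrist 308 ((534.8576049804688, 247.29571533203125), (13.675362586975098, 13.336764335632324), 70.05694580078125) 177.83001115645075
side 42 ((531.7825927734375, 249.2458038330078), (12.043127059936523, 14.273954391479492), 8.720952033996582) 178.47781647309336
side 50 4.7
side 30 5.6
side 10 4.8
side -10 4.8
side -30 4.9
side -50 3.3
top 49 ((535.8941650390625, 246.6616668701172), (12.906904220581055, 13.194523811340332), 24.208518981933594) 179.6154913295436
top 50 6.5
top 30 6.5
top 10 6.8
top -10 6.4
top -30 6.4
top -50 6.8
```

View pics/wrist15.png

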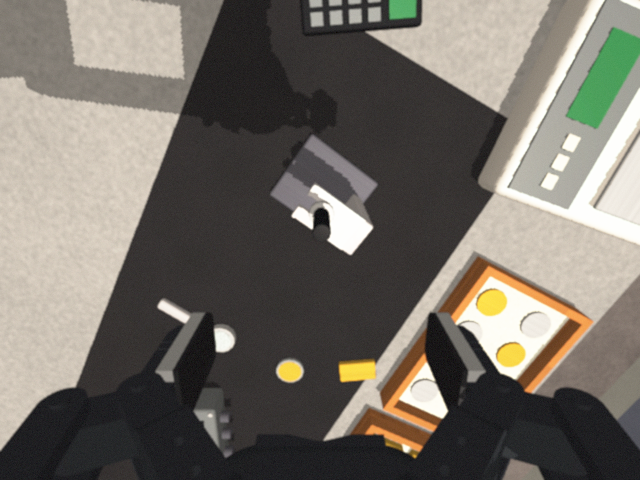

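View pics/top15.png

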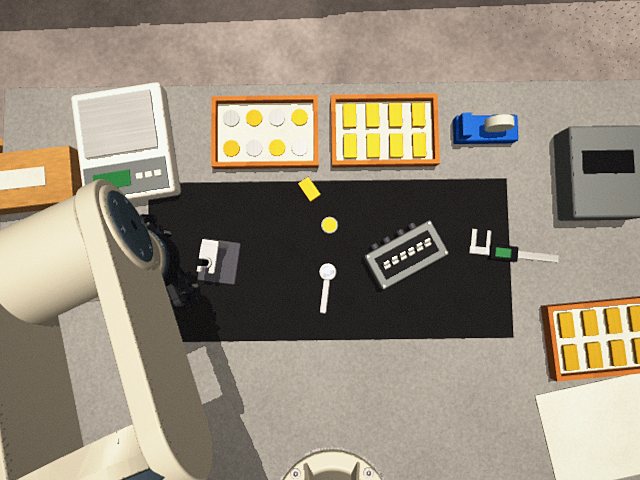

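```bash
python3 -c "
from h import *
print(r.sign_off())"
```

```text
the job is handed in; nothing more can be done
None
```

I pushed the odd lever (second from the bank's +y end) fully over with the stylus, hung the stylus back in the fork, and handed the job in at about 17 s. `sign_off` gave no verdict.

**Last checks:**
- **Levers:** all six tops lean the same way, 6.4–6.8 mm to +x in the top view. While pushing, the lever met its stop at about 3.8 N.
- **Stylus:** it hangs upright behind the lips. Its top is at about 178 mm and the wrist and top views put it within about 1.5 mm of the seat.
- **Bystanders:** in the top view the loupe, coin, bar and calliper look to be where they started. The arm hides the calculator there; the wrist view shows it in place only in part, at the picture's edge.
- **Gripper:** it is open and clear above the stand.

**What disagreed:**
- **TCP height:** the reported height was about 37 mm below where all three cameras showed the fingertips. I set the grasp height from the pictures instead, and the grasp and return worked with that.
- **Side view:** it put the stylus about 4 mm off, because that camera sees only the near surface of the grip.

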